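Ready the capsule waste for emptying

ROBOT

A 7-joint arm with a two-finger parallel gripper is mounted at the origin on the work surface. World frame = base frame: x ahead of the robot, y to its left, z up, the work surface at z = 0. Lengths are in m, angles in rad, forces in N, time in s.
With the tool pointing down it reaches from about 0.4 to 0.85 m from the base axis. Payload 4.4 kg.
Tool frame: the origin (TCP) lies on the centre line of the jaws, within the pads' length; the fingertips stand 14 mm ahead of it and the grasp point (between the pads) lies 5 mm behind it (tip_extent is the distance from the TCP to the fingertips, in m); z points along the fingers, y is the direction in which the jaws open and shut (so a half turn about z gives the same grasp; the last joint's range is limited). The gripper opens to 94 mm and grips with 3 to 60 N. Pads are 16 mm wide; open, the fingers measure 119 mm over their backs; the gripper's body (75 mm by 177 mm) begins 78 mm behind the grasp point.
Start: joints at [-1.342, 0.628, 0.038, 1.517, -0.027, 0.996, -0.02], TCP at [0.189, 0.622, 0.219] pointing down, gripper open.
Joint ranges: [-3.06, 3.06], [-0.37, 2.12], [-1.25, 1.32], [0.18, 2.47], [-1.1, 4.24], [0.23, 1.98], [-2.94, 2.94]. Speed limits (rad/s): [2.57, 2.57, 3.14, 3.14, 3.14, 3.14, 3.14].

INTERFACE

Orientations are given as a unit quaternion [w, x, y, z].
In Python, from plant import * gives the robot as it stands.
- The arm moves only by the tool move_arm, never from a script. Its argument "moves" is a list that holds one entry, the list of rows, each a list of 5 numbers: the opening, from -1 (shut) to 1 (fully open), then the shift along the tool's x, y, z in units of 40 mm (1.0 is 40 mm), then the turn about the tool's z in units of 6 degrees (1.0 is 6 degrees). A call has 1 to 10 rows; each row shifts and turns the commanded pose from where the row before left it, along the tool's axes as they then stand; what a row does not reach is not made up. A row lasts 1/12 s, in which the tool goes at most 41.7 mm and 7.16 degrees, less where a joint would pass 70% of its speed; a pose out of reach is approached as far as the arm can. A call is refused whole if a number of a shift passes 1 or a number of a turn 1, either way. A call with a gripper value outside its range is refused whole. The fingers move at their own pace and stop on an object; the grip force is fixed at half the most. Time passes only in rows, so rows that do not move let the fingers close. It gives the time, the measured TCP pose, the force and the opening at its end, in the units of the state.
- state(): the state, without advancing time (a new reading comes with each control period).
- grab_frame(name): name is "scene" or "side" or "wrist"; returns (picture, depth): 480x640x3 uint8, blue, green, red; 480x640 float32, m along the optical axis (not along the pixel's ray), 0 where there is no reading.
- get_calibration(name): a dict with "K" (3x3 intrinsics, pixels), "extrinsics" (4x4, takes a point from world to camera coordinates). Camera axes: x right, y down, z forward; pixel columns grow to the right and rows downward; lengths in m; the calibration is good to about 2 mm. The wrist camera is an equidistant fisheye: a pixel r from the principal point sees the ray r / f radians off the axis. A picture is of the moment at which its call begins: read the wrist's pose just before it. get_calibration takes no time and is no camera call; for the wrist camera it gives the pose at the moment of the call.
- job_done(): hands the job in, once; it reports no verdict.
The state is a dict: "time": time; "joint_pos": joint angles; "qvel": joint speeds; "joint_torque": joint torques, N m; "tcp_pos": TCP position; "orientation": TCP orientation; "wrist_force": force on the tool from outside, world axes, zero at the start; "wrist_torque": the same for the moment, N m; "width": finger opening in m.
Only numpy, scipy, OpenCV 4.12 (cv2) and the standard library are available. Lean on these libraries where they do the work, as an engineer would, in place of code of your own. Each camera call takes 0.05 s, during which the arm holds its last target.

TASK

Help me empty the used coffee capsules: lift the tall steel cup of used capsules up and off the rail, keeping it upright so nothing spills, and set it down gently, standing on the black rubber mat. Then lift the steel waste bin's self-closing lid and hold it open at 60 degrees, without throwing it back against its stop, so that I can tip the cup in: finish while still holding the lid, do not let go of it. Leave everything else where it is.

Things in the scene. Friction and masses are not known exactly. Their poses are not given: they have to be found in the camera images.
- wastecup_mid (a point): Centre (half-way up) of the cup to move, the tall one of the two on the rail: open steel, 60 mm deep (x), 56 wide (y), 100 tall, 0.25 kg, rim at 195 mm. Two lugs on its back (+x), 8 mm below the rim, reach over the top rail and 16 mm down behind it: it must rise 20 mm before it comes off towards -x. Grasp its flat sides along y, 25 mm below the rim.
- wastecup: The same cup, holding used capsules; origin at the centre of its underside, 95 mm above the counter while it hangs.
- stand: Fixed steel rail stand: two 10 mm rails, 300 mm long along its y, at 182 and 140 mm height, between posts 198 mm tall; base plate 10 mm thick. Origin on the counter right under the rails. The cups hang on its -x side, the tall one left or right of the short one, centres 35 mm in front of the rails.
- mat: Fixed black ribbed rubber bar mat, 130 (x) by 140 (y) by 3 mm, flat on the counter; origin at the centre of its underside. The cup goes here, its whole base on the mat.
- bin: Fixed brushed-steel countertop waste bin, 190 mm deep (x) by 210 mm wide (y) by 160 mm tall; origin at the centre of its underside; its front is -x. It stands left or right of the middle, the rail stand on the other side.
- lid_knob (a point): Centre of the knob near the lid's front edge: upright black drum, 28 mm across, 26 mm high, on a thin neck; centre 25 mm above the lid. Shut, it lies 155 mm in front of the hinge, 31 mm above hinge level, 195 mm above the counter. Grasp it along the bin's y so that it pivots between the fingers as the lid turns. These axes turn with the lid.
- lid_hinge (a point): Middle of the lid's hinge line on the bin's far (+x) rim, 164 mm above the counter; the hinge runs along the bin's y. The axes are those of the bin.
- lid (a joint): Lid angle in rad: 0 shut, growing as its front edge rises; 60 degrees is 1.047; hard stop at 1.48 (85 degrees). Steel lid, about 0.45 kg; its weight and a weak spring pull it shut from every angle (2 to 3 N at the knob).
- sachetcup_mid (a point): Centre of the other cup on the rail, same width and depth but 60 mm tall, holding sachets. Leave it hanging.
- sugarjar: White jar with a steel cap, 68 mm across, 120 mm tall; origin under its centre. Leave alone.
- mug: White mug, 80 mm across, 95 mm tall; origin under its centre. Leave alone.
- milkjug: Steel milk jug, 76 mm across, 85 mm tall; origin under its centre. Leave alone.
- saucer: White plate, 150 mm across; origin under its centre. Leave alone.
- milk: White milk bottle, 70 mm across, 200 mm tall; origin under its centre. Leave alone.
There are look-alikes about, which are no part of the job. What is shaped like the wastecup but pink is not meant. Of the things that look like the mat, the larger one is meant.

How it is judged:
On the way, in this order (a step that is already met when the one before it is completed fails the run):
1. the tall cup is lifted up and off the rail (height (world z) of wastecup_mid above 0.162 m and contact force between wastecup and stand below 0.05 N and contact force between wastecup and the fingers above 0.5 N), for 0.05 s.
2. the tall cup stands released and upright on the mat (x of wastecup_mid in the frame of mat between -0.036 and 0.036 m and y of wastecup_mid in the frame of mat between -0.043 and 0.043 m and height (world z) of wastecup_mid between 0.046 and 0.059 m and angle between wastecup_mid's own z axis and vertical below 0.1 rad and contact force between wastecup and the fingers below 0.1 N and contact force between wastecup and the arm below 0.1 N and linear speed of wastecup below 0.03 m/s), for 0.2 s.
At the end, for the whole second after the job is handed in: The tall cup stands released, upright and still on the mat (centre within 36 mm in x, 43 mm in y of the mat's); the robot holds the lid still at 60 degrees, plus or minus 7 (0.925 to 1.17 rad), over 0.5 N of contact; all other things within 25 mm of where they began (all of step 2 and value of joint lid between 0.925 and 1.17 rad and velocity of joint lid between -0.1 and 0.1 rad/s and (contact force between lid and the fingers above 0.5 N or contact force between lid and the arm above 0.5 N) and contact force between lid and wastecup below 0.1 N and distance of each of sachetcup_mid, sugarjar, mug, milkjug, saucer, milk from where it was at the start of the episode below 0.025 m); the arm keeps its last pose, push and grip.
It fails at once if the tall cup is tipped more than 30 degrees (angle between wastecup_mid's own z axis and vertical above 0.52 rad).
It fails at once if the tall cup is dropped (moves freely faster than 0.7 m/s) (linear speed of wastecup above 0.7 m/s and contact force between wastecup and the fingers below 0.05 N and contact force between wastecup and the arm below 0.05 N).
It fails at once if the lid is thrown back against its stop (value of joint lid above 1.44 rad).
It fails at once if something else is moved by more than 25 mm (distance of any of sachetcup_mid, sugarjar, mug, milkjug, saucer, milk from where it was at the start of the episode above 0.025 m).
It also fails if it takes over 61 s, if anything falls off the work surface, if the arm or the gripper's body presses on something with over 40 N, if the wrist force passes 120 N, or if a joint passes its speed limit or range.

## Working session

There is one attempt and no reset: what is moved stays moved. The work goes in short steps, Python scripts to look and compute and a tool call to move; the robot and the scene stay as the last step left them, time stands still between calls to the robot, and variables do not carry over. Pictures are saved under pics/ and viewed, and the job is handed in when it is done.

Besides the shell and the picture viewer there is one more tool, called after "Emit:" as name([rows], argument=value, ...), one row to a line, values as JSON. move_arm: Moves the arm, as the interface text tells. Its arguments: {"type":"object","properties":{"moves":{"type":"array"}},"required":["moves"]}

```bash
mkdir -p pics; ls; python3 - <<'E'
from plant import *
import cv2,numpy as np
s=state();print({k:np.round(v,3).tolist() for k,v in s.items()})
for n in("scene","side","wrist"):
    c=get_calibration(n);print(n,np.round(c["K"],1).tolist(),np.round(c["extrinsics"],3).tolist())
    p,d=grab_frame(n);cv2.imwrite(f"pics/{n}0.png",p);np.savez(f"{n}0.npz",p=p,d=d,K=c["K"],E=c["extrinsics"])
E
```

```text
pics
{'time': 0.0, 'joint_pos': [-1.342, 0.629, 0.038, 1.518, -0.027, 0.996, -0.02], 'qvel': [0.002, -0.001, 0.0, 0.001, -0.001, 0.0, 0.001], 'joint_torque': [0.0, -54.972, 1.144, -18.663, -0.052, 0.024, 0.0], 'tcp_pos': [0.189, 0.621, 0.219], 'orientation': [-0.0, 0.147, 0.989, -0.001], 'wrist_force': [-0.849, 0.138, -1.002], 'wrist_torque': [0.007, -0.005, -0.014], 'width': 0.094}
scene [[534.9, 0.0, 320.3], [0.0, 534.9, 235.9], [0.0, 0.0, 1.0]] [[0.033, 0.999, -0.011, 0.082], [0.838, -0.034, -0.545, -0.372], [-0.545, 0.008, -0.838, 1.693], [0.0, 0.0, 0.0, 1.0]]
side [[493.2, 0.0, 314.0], [0.0, 493.2, 239.2], [0.0, 0.0, 1.0]] [[0.821, -0.571, -0.02, -0.497], [-0.34, -0.459, -0.82, 0.247], [0.459, 0.68, -0.571, 1.244], [0.0, 0.0, 0.0, 1.0]]
wrist [[371.6, 0.0, 317.9], [0.0, 371.6, 242.4], [0.0, 0.0, 1.0]] [[0.291, 0.957, -0.003, -0.649], [0.926, -0.281, 0.252, -0.026], [0.24, -0.076, -0.968, 0.393], [0.0, 0.0, 0.0, 1.0]]
```

View pics/scene0.png

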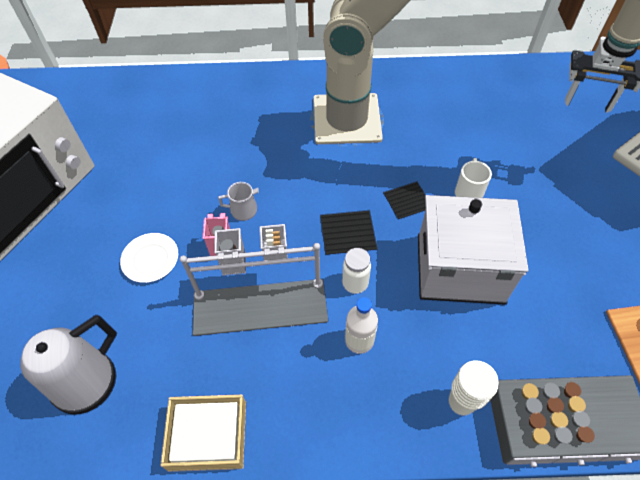

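View pics/side0.png

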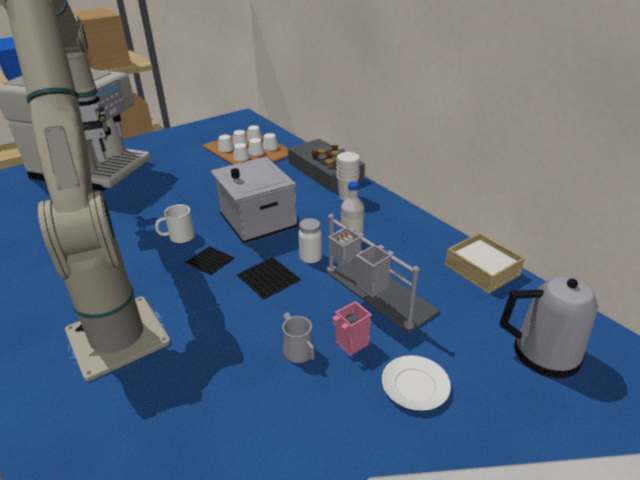

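View pics/wrist0.png

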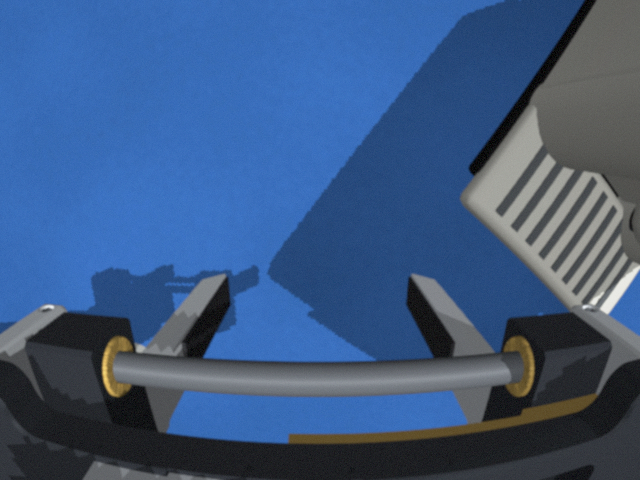

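The scene view shows the tall grey cup on the rail at about (229,248), the sachet cup at (273,238) and the pink look-alike at (215,233). The larger mat is at (348,232) and the smaller one at (407,200). The bin is at (472,248) with its knob at (475,207). I'll take close crops and measure.

```bash
cat > h.py <<'E'
import numpy as np,cv2
def load(n):
    f=np.load(n+"0.npz");return f["p"],f["d"],f["K"],f["E"]
def plane(K,E,uv,z):
    uv=np.atleast_2d(uv).astype(float);R=E[:3,:3];c=-R.T@E[:3,3]
    r=np.c_[uv,np.ones(len(uv))]@np.linalg.inv(K).T@R
    return c+r*((z-c[2])/r[:,2])[:,None]
def cloud(d,K,E):
    v,u=np.mgrid[:480,:640];R=E[:3,:3]
    P=np.stack([(u-K[0,2])/K[0,0]*d,(v-K[1,2])/K[1,1]*d,d],-1)
    return (P-E[:3,3])@R
def proj(K,E,P):
    c=np.atleast_2d(P)@E[:3,:3].T+E[:3,3];q=c@K.T;return q[:,:2]/q[:,2:]
E
python3 - <<'E'
from h import *
p,d,K,E=load("scene")
cv2.imwrite("pics/crop1.png",cv2.resize(p[180:340,120:330],None,fx=3.8,fy=3.75,interpolation=cv2.INTER_CUBIC)[:600])
cv2.imwrite("pics/crop2.png",cv2.resize(p[160:310,320:530],None,fx=3.8,fy=3.75,interpolation=cv2.INTER_CUBIC))
W=cloud(d,K,E)
for n,uv in dict(potL=(186,260),potR=(317,247),cup=(229,248),sach=(273,238),pink=(215,220),knob=(475,204),tbl=(380,330),lid=(475,240)).items():
    print(n,np.round(W[uv[1],uv[0]],3),round(float(d[uv[1],uv[0]]),3))
p2,d2,K2,E2=load("side")
cv2.imwrite("pics/crop3.png",cv2.resize(p2[200:370,270:450],None,fx=3.5,fy=3.5,interpolation=cv2.INTER_CUBIC))
E
```

```text
potL [ 0.616 -0.4    0.191] 1.194
potR [ 0.595 -0.107  0.194] 1.204
cup [ 0.58  -0.308  0.179] 1.224
sach [ 0.563 -0.207  0.187] 1.227
pink [ 0.436 -0.367  0.087] 1.379
knob [0.503 0.264 0.211] 1.244
tbl [ 0.717  0.04  -0.003] 1.305
lid [0.577 0.259 0.171] 1.237
```

View pics/crop1.png

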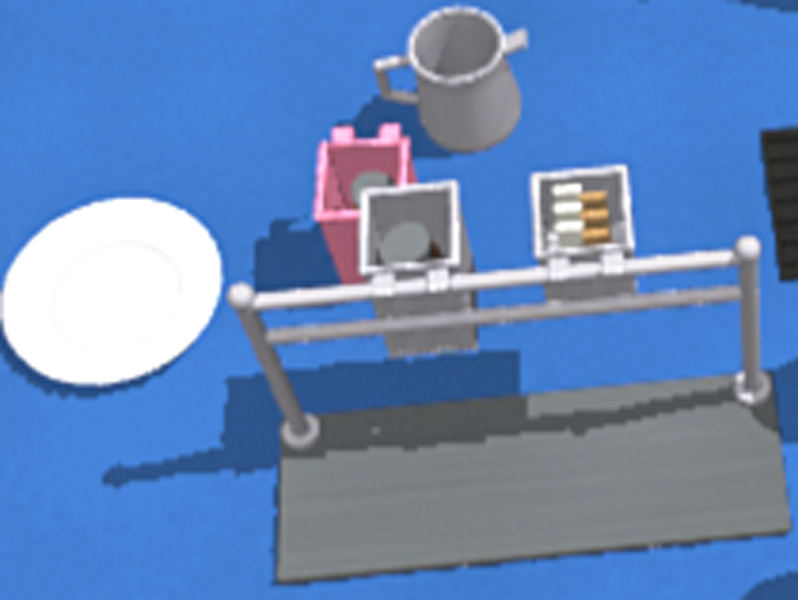

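View pics/crop2.png

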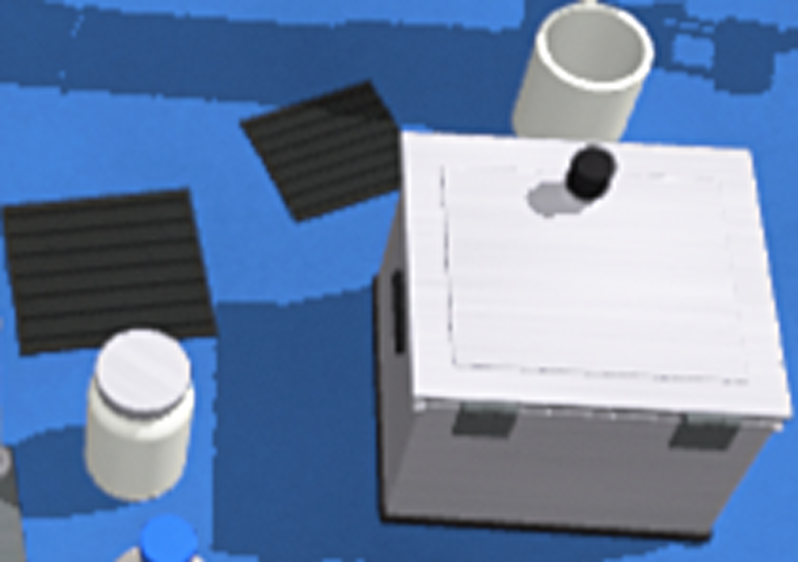

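View pics/crop3.png

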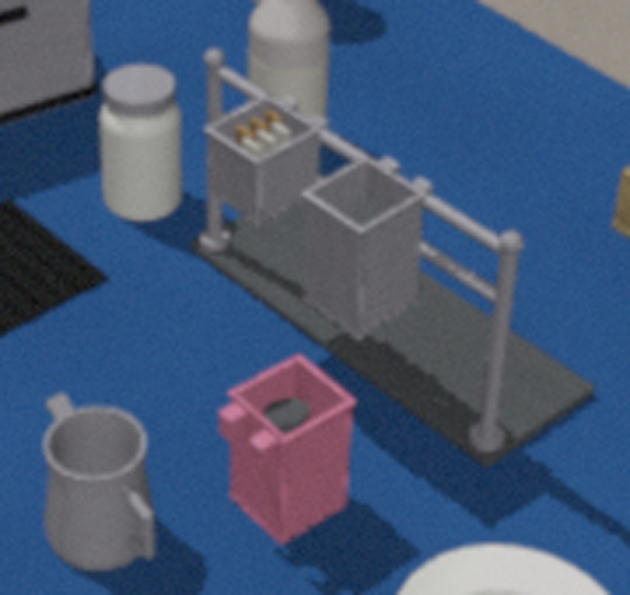

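The crops confirm it: a grey steel cup with lugs hangs on the rail, the pink one stands on the counter, and the mat at lower left of the crop is the larger of the two. Next I'll locate the corners.

```bash
python3 - <<'E'
from h import *
p,d,K,E=load("scene");p2,d2,K2,E2=load("side")
def c1(a): return np.array(a)/[3.8,3.75]+[120,180]-.35
def c2(a): return np.array(a)/[3.8,3.75]+[320,160]-.35
def c3(a): return np.array(a)/3.5+[270,200]-.35
r4=lambda a:np.round(a,4).tolist()
def ang(a,b): v=b-a; return round(float(np.degrees(np.arctan2(v[1],v[0]))),2)
def rep(n,P): print(n,"c",r4(P.mean(0)),"edges ang",[ang(P[i],P[(i+1)%4]) for i in range(4)],"len",[round(float(np.linalg.norm(P[(i+1)%4]-P[i])),4) for i in range(4)])
rep("cup scene",plane(K,E,c1([(361,187),(458,182),(463,266),(361,273)]),.195))
rep("cup side",plane(K2,E2,c3([(304,192),(363,159),(425,197),(366,233)]),.195))
rep("sach scene",plane(K,E,c1([(533,174),(626,167),(633,250),(535,262)]),.195))
rep("pink scene",plane(K,E,c1([(318,143),(410,138),(412,208),(316,217)]),.1))
rep("mat",plane(K,E,c2([(3,207),(188,188),(217,335),(22,355)]),.003))
rep("mat2",plane(K,E,c2([(240,121),(370,81),(430,170),(297,222)]),.003))
rep("lid",plane(K,E,c2([(401,132),(750,150),(790,415),(412,400)]),.17))
print("posts",r4(plane(K,E,c1([(240,294),(747,248)]),.198)))
print("posts side",r4(plane(K2,E2,c3([(512,241),(214,56)]),.198)))
# mat by mask
g=cv2.cvtColor(p,cv2.COLOR_BGR2HSV); m=((p.max(2)<75)).astype(np.uint8)
n,l,s,c=cv2.connectedComponentsWithStats(m)
for i in range(1,n):
    if s[i,4]>60:
        cs=cv2.findContours((l==i).astype(np.uint8),0,2)[0];box=cv2.boxPoints(cv2.minAreaRect(cs[0]))
        print(s[i].tolist(),c[i].round(1))
W=cloud(d,K,E)
# knob top points
mk=(W[...,2]>.195)&(np.abs(W[...,0]-.5)<.04)&(np.abs(W[...,1]-.265)<.04)
print("knob",mk.sum(),W[mk].mean(0),W[mk].min(0),W[mk].max(0))
W2=cloud(d2,K2,E2)
mk=(W2[...,2]>.19)&(np.abs(W2[...,0]-.5)<.05)&(np.abs(W2[...,1]-.265)<.05)
print("knob side",mk.sum(),W2[mk].mean(0),W2[mk].min(0),W2[mk].max(0))
mk=(np.abs(W[...,2]-.172)<.008)&(W[...,0]>.45)&(W[...,0]<.75)&(W[...,1]>.1)&(W[...,1]<.42)
q=W[mk][:,:2].astype(np.float32);print("lid rect",cv2.minAreaRect(q),W[mk][:,2].mean())
E
```

```text
cup scene c [0.5691, -0.3091, 0.195] edges ang [91.28, 5.55, -87.61, -175.74] len [0.0587, 0.0611, 0.0601, 0.0622]
cup side c [0.5661, -0.3139, 0.195] edges ang [5.65, -85.28, -173.56, 94.2] len [0.058, 0.0591, 0.0585, 0.06]
sach scene c [0.5632, -0.2068, 0.195] edges ang [92.95, 4.13, -83.94, -177.31] len [0.0566, 0.0607, 0.0583, 0.0639]
pink scene c [0.4659, -0.3613, 0.1] edges ang [91.52, 4.83, -85.79, -176.32] len [0.0617, 0.0575, 0.0629, 0.0604]
mat c [0.4303, -0.0208, 0.003] edges ang [94.91, 4.28, -85.37, -175.99] len [0.137, 0.1294, 0.1376, 0.1287]
mat2 c [0.3271, 0.1545, 0.003] edges ang [108.67, 20.87, -67.29, -161.26] len [0.1082, 0.0926, 0.1119, 0.1004]
lid c [0.5517, 0.262, 0.17] edges ang [83.82, -6.51, -94.93, 173.85] len [0.2217, 0.1972, 0.2205, 0.202]
posts [[0.6147, -0.4055, 0.198], [0.5944, -0.1084, 0.198]]
posts side [[0.6078, -0.4126, 0.198], [0.5866, -0.1133, 0.198]]
[83, 0, 201, 43, 1632] [147.1   8.2]
[296, 0, 18, 37, 165] [309.1  15.6]
[558, 0, 26, 29, 459] [569.4  10.9]
[330, 26, 34, 29, 763] [346.5  40.3]
[603, 31, 35, 27, 332] [617.4  47.6]
[571, 51, 69, 38, 856] [603.6  69. ]
[0, 134, 66, 120, 4209] [ 23.1 189.7]
[384, 182, 42, 37, 1001] [406.4 199.6]
[469, 200, 12, 13, 122] [474.7 205.9]
[321, 211, 56, 44, 1905] [347.4 231.7]
[423, 232, 4, 23, 74] [424.6 242.7]
[418, 235, 89, 70, 307] [447.2 288.5]
[439, 269, 16, 7, 87] [446.5 272.6]
[496, 272, 18, 8, 95] [504.7 275.9]
[70, 316, 46, 39, 523] [ 96.5 331.2]
[36, 343, 11, 10, 82] [ 41.2 347.2]
[51, 357, 65, 58, 352] [ 95.6 395.9]
[491, 392, 22, 71, 620] [500.9 428.6]
knob 126 [0.49870248 0.26726562 0.20555413] [0.479825   0.25526295 0.19504901] [0.51050575 0.28233662 0.21256539]
knob side 73 [0.49138898 0.26308639 0.20332925] [0.47991873 0.24691199 0.19113872] [0.50740499 0.28316322 0.21280994]
lid rect ((0.5520550608634949, 0.26334625482559204), (0.2239650934934616, 0.211148202419281), 83.82506561279297) 0.17079838484172707
```

Emit:
move_arm([
  [[1,0,0,-0.8,-0.87],[1,0,0,-0.8,-0.87],[1,0,0,-0.8,-0.87],[1,0,0,-0.8,-0.87],[0.65,0,0,0,0]],
])

```text
time: 0.57
tcp_pos: [0.1897, 0.6249, 0.3544]
orientation: [0.002, -0.036, 0.999, 0.006]
wrist_force: [0.0, 0.3, 0.4]
width: 0.0901
```

Emit:
move_arm([
  [[0.65,-0.23,-0.7,0,0],[0.65,-0.23,-0.7,0,0],[0.65,-0.23,-0.7,0,0],[0.65,-0.23,-0.7,0,0],[0.65,-0.23,-0.7,0,0],[0.65,-0.23,-0.7,0,0],[0.65,-0.23,-0.7,0,0],[0.65,-0.23,-0.7,0,0],[0.65,-0.23,-0.7,0,0],[0.65,-0.23,-0.7,0,0]],
])

```text
time: 1.4
tcp_pos: [0.3002, 0.3474, 0.347]
orientation: [-0.0, -0.034, 0.999, -0.0]
wrist_force: [0.2, 0.8, -0.7]
width: 0.0776
```

Emit:
move_arm([
  [[0.65,-0.23,-0.7,0,0],[0.65,-0.23,-0.7,0,0],[0.65,-0.23,-0.7,0,0],[0.65,-0.23,-0.7,0,0],[0.65,-0.23,-0.7,0,0],[0.65,-0.23,-0.7,0,0],[0.65,-0.23,-0.7,0,0],[0.65,-0.23,-0.7,0,0],[0.65,-0.23,-0.7,0,0],[0.65,-0.23,-0.7,0,0]],
])

```text
time: 2.23
tcp_pos: [0.4113, 0.0746, 0.3472]
orientation: [-0.0, -0.034, 0.999, 0.0]
wrist_force: [-0.3, -0.2, 0.5]
width: 0.0774
```

Emit:
move_arm([
  [[0.65,-0.23,-0.7,0,0],[0.65,-0.23,-0.7,0,0],[0.65,-0.23,-0.7,0,0],[0.65,-0.23,-0.7,0,0],[0.65,-0.23,-0.7,0,0],[0.65,-0.23,-0.7,0,0],[0.65,-0.23,-0.7,0,0],[0.65,-0.23,-0.7,0,0],[0.65,-0.23,-0.7,0,0],[0.65,0,0,0,0]],
])

```text
time: 3.07
tcp_pos: [0.5119, -0.1758, 0.3467]
orientation: [-0.0, -0.031, 1.0, -0.002]
wrist_force: [-1.2, -1.0, 0.9]
width: 0.0777
```

```bash
python3 - <<'E'
from plant import *
from h import *
s=state();c=get_calibration("wrist");p,d=grab_frame("wrist")
print(np.round(s["tcp_pos"],4),np.round(s["orientation"],4),np.round(s["joint_pos"],2))
cv2.imwrite("pics/w1.png",p);np.savez("w10.npz",p=p,d=d,K=c["K"],E=c["extrinsics"])
E
```

```text
[ 0.5119 -0.1758  0.3467] [-1.000e-04 -3.100e-02  9.995e-01 -2.300e-03] [ 0.01  0.36  0.39  1.64 -0.14  1.16  2.06]
```

View pics/w1.png

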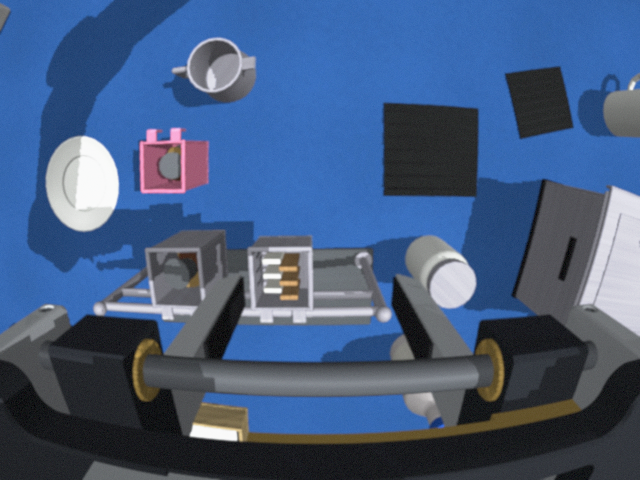

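The wrist view shows the tall cup's rim at about (147–203, 248–306), the mat at (384–478, 104–195) and the pink cup at (163,165). Casting fisheye rays.

```bash
cat >> h.py <<'E'
def fish(K,E,uv,z):
    uv=np.atleast_2d(uv).astype(float);q=(uv-K[:2,2])/K[0,0];th=np.linalg.norm(q,axis=1)
    dr=np.c_[q/th[:,None]*np.sin(th)[:,None],np.cos(th)]
    R=E[:3,:3];c=-R.T@E[:3,3];r=dr@R
    return c+r*((z-c[2])/r[:,2])[:,None]
def ang(a,b): v=b-a; return round(float(np.degrees(np.arctan2(v[1],v[0]))),2)
def rep(n,P): print(n,"c",np.round(P.mean(0),4),"ang",[ang(P[i],P[(i+1)%4]) for i in range(4)],"len",[round(float(np.linalg.norm(P[(i+1)%4]-P[i])),4) for i in range(4)])
E
python3 - <<'E'
from h import *
p,d,K,E=load("w1")
cv2.imwrite("pics/w1c.png",cv2.resize(p[215:330,80:400],None,fx=2.5,fy=5,interpolation=cv2.INTER_CUBIC))
rep("cup",fish(K,E,[(147,248),(201,248),(203,306),(151,306)],.195))
rep("sach",fish(K,E,[(249,247),(311,247),(313,310),(250,310)],.195))
rep("mat",fish(K,E,[(384,104),(478,108),(477,195),(384,195)],.003))
print("posts",fish(K,E,[(100,310),(384,314)],.198).round(4))
E
```

```text
cup c [ 0.5651 -0.3112  0.195 ] ang [93.84, -0.25, -83.7, 179.05] len [0.0564, 0.0586, 0.0574, 0.0611]
sach c [ 0.5585 -0.2077  0.195 ] ang [93.66, 4.95, -85.58, -178.95] len [0.0558, 0.0615, 0.0601, 0.0623]
mat c [ 0.4275 -0.0208  0.003 ] ang [95.36, 5.05, -84.96, -175.58] len [0.1397, 0.1276, 0.1411, 0.1268]
posts [[ 0.6096 -0.4034  0.198 ]
 [ 0.5862 -0.109   0.198 ]]
```

View pics/w1c.png

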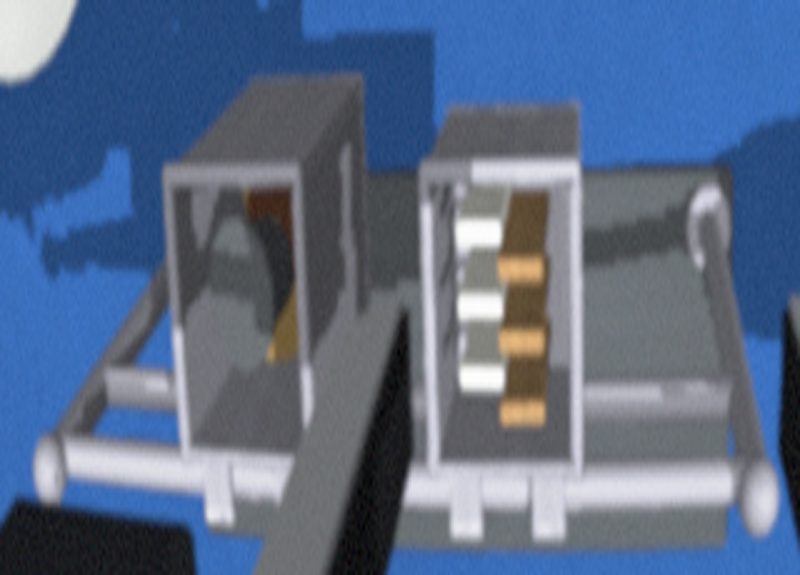

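Emit:
move_arm([
  [[0.65,-0.23,-0.69,0,-0.12],[0.65,-0.23,-0.69,0,0],[0.65,-0.23,-0.69,0,0],[0.65,-0.23,-0.69,0,0],[0.65,-0.23,-0.69,0,0],[0.65,0,0,0.7,0],[0.65,0,0,0.7,0],[0.65,0,0,0.7,0],[0.65,0,0,0.7,0],[0.65,0,0,0,0]],
])

```text
time: 3.95
tcp_pos: [0.5652, -0.2993, 0.2295]
orientation: [-0.005, -0.042, 0.999, 0.003]
wrist_force: [-0.5, 0.3, -0.3]
width: 0.0775
```

```bash
python3 - <<'E'
from plant import *
from h import *
s=state();c=get_calibration("wrist");p,d=grab_frame("wrist")
print(np.round(s["tcp_pos"],4),np.round(s["orientation"],4),np.round(s["joint_pos"],2))
cv2.imwrite("pics/w2.png",p);np.savez("w20.npz",p=p,d=d,K=c["K"],E=c["extrinsics"])
E
```

```text
[ 0.5652 -0.2993  0.2295] [-0.0048 -0.0415  0.9991  0.0035] [ 0.24  0.63  0.35  1.53 -0.24  1.03  2.31]
```

View pics/w2.png

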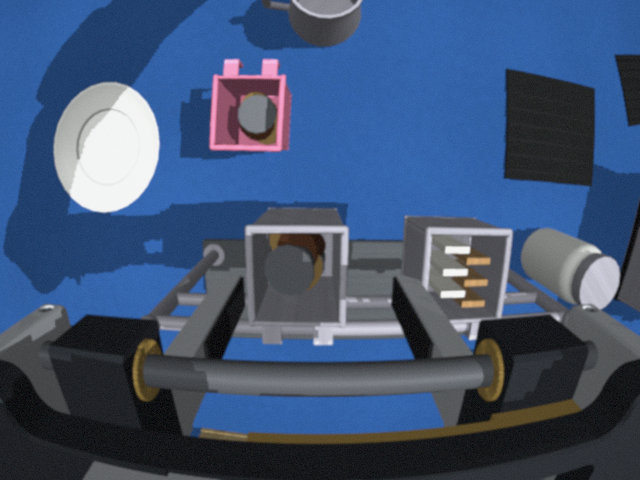

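```bash
python3 - <<'E'
from h import *
p,d,K,E=load("w2")
rep("cup",fish(K,E,[(247,226),(348,226),(346,324),(250,326)],.195))
rep("sach",fish(K,E,[(425,230),(511,230),(500,320),(428,316)],.195))
E
```

```text
cup c [ 0.5659 -0.3105  0.195 ] ang [94.57, 4.98, -83.59, -176.88] len [0.0564, 0.0602, 0.0585, 0.0621]
sach c [ 0.5575 -0.207   0.195 ] ang [95.17, 6.41, -91.82, -168.16] len [0.0571, 0.0607, 0.0525, 0.0546]
```

Emit:
move_arm([
  [[0.65,0,-0.15,0,0],[0.65,0,-0.13,0,0],[0.65,0,0,0,0],[0.65,0,0,0.4,0],[0.65,0,0,0.4,0],[0.65,0,0,0.4,0],[0.65,0,0,0.4,0],[0.65,0,0,0,0]],
])

```text
time: 4.67
tcp_pos: [0.5682, -0.3139, 0.1698]
orientation: [-0.001, -0.041, 0.999, 0.001]
wrist_force: [-0.2, 0.6, -0.5]
width: 0.0775
```

```bash
python3 - <<'E'
from plant import *
from h import *
s=state();p,d=grab_frame("wrist")
print(np.round(s["tcp_pos"],4),np.round(s["orientation"],4),s["wrist_force"])
cv2.imwrite("pics/w3.png",p)
E
```

```text
[ 0.5682 -0.3139  0.1698] [-1.400e-03 -4.090e-02  9.992e-01  9.000e-04] [-0.17078852  0.5575332  -0.52960443]
```

View pics/w3.png

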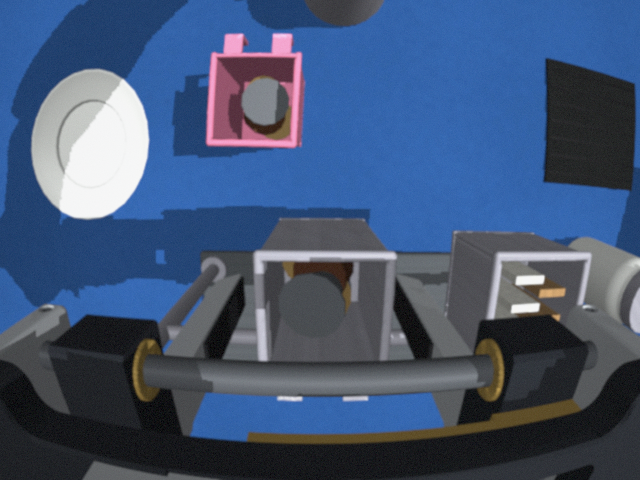

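The cup's rim (256–396, row 255) lies between the fingers, about 3 mm off centre. I'll correct that, go down 5 mm and close.

Emit:
move_arm([
  [[0.65,0,0.08,0.12,0],[0.65,0,0,0,0],[-1,0,0,0,0],[-1,0,0,0,0],[-1,0,0,0,0],[-1,0,0,0,0],[-1,0,0,0,0],[-1,0,0,0,0]],
])

```text
time: 5.38
tcp_pos: [0.5692, -0.3115, 0.1672]
orientation: [0.0, -0.041, 0.999, -0.0]
wrist_force: [-0.7, 0.9, 2.5]
width: 0.0557
```

Emit:
move_arm([
  [[-1,0,0,-0.1,0],[-1,0,0,-0.2,0],[-1,0,0,-0.25,0],[-1,0,0,-0.25,0],[-1,0,0,-0.25,0],[-1,0,0,-0.25,0],[-1,0,0,-0.25,0],[-1,0,0,-0.15,0],[-1,0,0,0,0]],
])

```text
time: 6.13
tcp_pos: [0.5683, -0.312, 0.2363]
orientation: [-0.0, -0.041, 0.999, -0.0]
wrist_force: [-3.2, -0.4, 0.0]
width: 0.056
```

```bash
python3 - <<'E'
from plant import *
from h import *
s=state();p,d=grab_frame("side")
print(np.round(s["tcp_pos"],4),s["wrist_force"],s["width"])
cv2.imwrite("pics/s1.png",p)
E
```

```text
[ 0.5683 -0.312   0.2363] [-3.15075723 -0.39135678  0.00914102] 0.05601050777338659
```

View pics/s1.png

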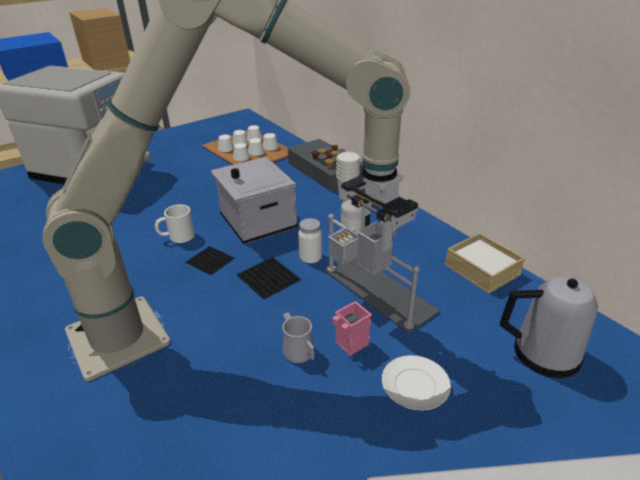

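The cup is clear of the rail and upright in the grip. Moving it away from the rail, then across to the mat.

Emit:
move_arm([
  [[-1,0.2,0,0,0],[-1,0.35,0,0,0],[-1,0.45,0,0,0],[-1,0.45,0,0,0],[-1,0.45,0,0,0],[-1,0.3,0,0,0],[-1,0.1,0.1,0,0],[-1,0.1,0.3,0,0],[-1,0.1,0.5,0,0],[-1,0.1,0.6,0,0]],
])

```text
time: 7.02
tcp_pos: [0.461, -0.2602, 0.2345]
orientation: [0.001, -0.04, 0.999, -0.001]
wrist_force: [-1.2, 0.1, -2.4]
width: 0.0555
```

Emit:
move_arm([
  [[-1,0,0.65,0,0],[-1,0,0.65,0,0],[-1,0,0.65,0,0],[-1,0,0.65,0,0],[-1,0,0.65,0,0],[-1,0,0.65,0,0],[-1,0,0.65,0,0],[-1,0,0.55,0,0],[-1,0,0.3,0,0],[-1,0,0,0,0]],
])

```text
time: 7.85
tcp_pos: [0.4431, -0.0409, 0.2346]
orientation: [0.0, -0.044, 0.999, 0.001]
wrist_force: [-0.2, -0.1, -1.5]
width: 0.0559
```

```bash
python3 - <<'E'
from plant import *
from h import *
s=state();c=get_calibration("wrist");p,d=grab_frame("wrist")
print(np.round(s["tcp_pos"],4),np.round(s["orientation"],4),s["wrist_force"],s["width"])
cv2.imwrite("pics/w4.png",p);np.savez("w40.npz",p=p,d=d,K=c["K"],E=c["extrinsics"])
E
```

```text
[ 0.4431 -0.0409  0.2346] [ 4.00e-04 -4.40e-02  9.99e-01  1.10e-03] [-0.15918951 -0.11806114 -1.53013783] 0.05586628767115108
```

View pics/w4.png

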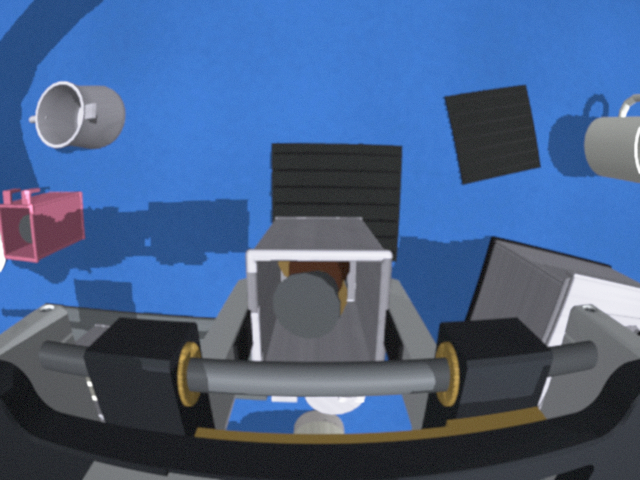

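The wrist view shows the held cup, with the mat's front edge running from (272,144) to (402,147).

```bash
python3 - <<'E'
from h import *
p,d,K,E=load("w4")
a=fish(K,E,[(272,144),(402,147)],.003);print(a.round(4),ang(a[0],a[1]))
m=a.mean(0); y=np.radians(4.5); print("mat c",m[:2]+.065*np.array([np.cos(y),np.sin(y)]))
a=fish(K,E,[(248,252),(390,252)],.195+.068);print("cup front rim",a.round(4),ang(a[0],a[1]),(a.mean(0)[:2]+.03*np.array([np.cos(y),np.sin(y)])))
E
```

```text
[[ 0.3697 -0.0956  0.003 ]
 [ 0.3594  0.0435  0.003 ]] 94.21
mat c [ 0.42936985 -0.02098916]
cup front rim [[ 0.4119 -0.0707  0.263 ]
 [ 0.4071 -0.0153  0.263 ]] 95.0 [ 0.43940583 -0.04062881]
```

Emit:
move_arm([
  [[-1,0.12,0.28,0,0],[-1,0.12,0.27,0,0],[-1,0,0,0.3,0],[-1,0,0,0.6,0],[-1,0,0,0.7,0],[-1,0,0,0.7,0],[-1,0,0,0.6,0],[-1,0,0,0.4,0],[-1,0,0,0.2,0],[-1,0,0,0,0]],
])

```text
time: 8.73
tcp_pos: [0.4309, -0.0248, 0.0934]
orientation: [-0.001, -0.04, 0.999, -0.0]
wrist_force: [0.5, -0.3, -1.8]
width: 0.0557
```

Emit:
move_arm([
  [[-1,0,0.08,0.12,0],[-1,0,0,0.12,0],[-1,0,0,0.08,0],[-1,0,0,0.04,0],[-1,0,0,0.04,0],[-1,0,0,0,0],[-1,0,0,0,0]],
])

```text
time: 9.32
tcp_pos: [0.4311, -0.0205, 0.0788]
orientation: [0.0, -0.041, 0.999, 0.0]
wrist_force: [-0.0, -0.3, -1.8]
width: 0.0559
```

Emit:
move_arm([
  [[-1,0,0,0.03,0],[-1,0,0,0.03,0],[-1,0,0,0.03,0],[-1,0,0,0,0],[-1,0,0,0,0]],
])

```text
time: 9.73
tcp_pos: [0.4334, -0.0203, 0.0764]
orientation: [0.002, -0.041, 0.999, 0.0]
wrist_force: [0.7, 0.8, 12.9]
width: 0.0558
```

Touchdown felt (about 13 N). I'll ease off slightly, then open.

Emit:
move_arm([
  [[-1,0,0,-0.02,0],[-1,0,0,0,0],[0.5,0,0,0,0],[0.5,0,0,0,0],[0.5,0,0,0,0],[0.5,0,0,0,0],[0.5,0,0,0,0],[0.5,0,0,0,0]],
])

```text
time: 10.4
tcp_pos: [0.4308, -0.0205, 0.0757]
orientation: [-0.0, -0.041, 0.999, 0.0]
wrist_force: [-0.3, -0.1, 0.8]
width: 0.07
```

```bash
python3 - <<'E'
from plant import *
from h import *
s=state();p,d=grab_frame("wrist")
print(np.round(s["tcp_pos"],4),s["wrist_force"],s["width"])
cv2.imwrite("pics/w5.png",p)
E
```

```text
[ 0.4308 -0.0205  0.0757] [-0.32253153 -0.0597539   0.81194335] 0.07001759351521508
```

View pics/w5.png

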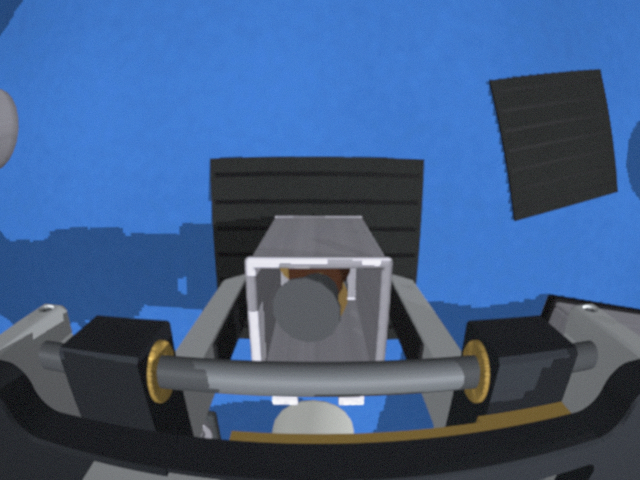

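The cup stands on the mat, free between the open fingers. Rising straight up.

Emit:
move_arm([
  [[0.5,0,0,-0.2,0],[0.5,0,0,-0.5,0],[0.5,0,0,-0.8,0],[0.5,0,0,-0.9,0],[0.5,0,0,-0.9,0],[0.5,0,0,-0.9,0],[0.5,0,0,-0.9,0],[0.5,0,0,-0.9,0],[0.5,0,0,-0.5,0],[0.5,0,0,0,0]],
])

```text
time: 11.28
tcp_pos: [0.4332, -0.0208, 0.3405]
orientation: [0.005, -0.041, 0.999, 0.0]
wrist_force: [0.3, 0.4, 0.4]
width: 0.0708
```

```bash
python3 - <<'E'
from plant import *
from h import *
s=state();c=get_calibration("wrist");p,d=grab_frame("wrist")
print(np.round(s["tcp_pos"],4),np.round(s["orientation"],4))
cv2.imwrite("pics/w6.png",p);np.savez("w60.npz",p=p,d=d,K=c["K"],E=c["extrinsics"])
E
```

```text
[ 0.4332 -0.0208  0.3405] [ 4.600e-03 -4.100e-02  9.991e-01  4.000e-04]
```

View pics/w6.png

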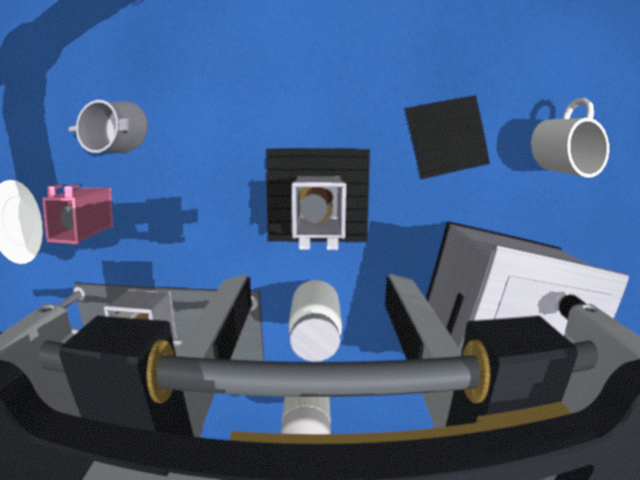

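The cup stands well inside the mat, rim (292–346, 182–237) against the mat's (266–369, 149–241). Now to the bin's knob.

Emit:
move_arm([
  [[0.5,-0.2,0.4,0,0],[0.5,-0.2,0.7,0,0],[0.5,-0.2,0.75,0,0],[0.5,-0.2,0.75,0,0],[0.5,-0.2,0.75,0,0],[0.5,-0.2,0.75,0,0],[0.5,-0.2,0.75,0,0],[0.5,-0.2,0.75,0,0],[0.5,-0.2,0.75,0,0],[0.5,-0.2,0.7,0,0]],
])

```text
time: 12.17
tcp_pos: [0.4865, 0.2684, 0.3341]
orientation: [-0.002, -0.041, 0.999, -0.001]
wrist_force: [1.3, -0.2, -0.9]
width: 0.0707
```

Emit:
move_arm([
  [[0.5,0,0.2,0,0.6],[0.5,0,0,0,0.6],[0.5,0,0,0,0.6],[0.5,0,0,0,0.1],[0.5,0,0,0,0]],
])

```text
time: 12.58
tcp_pos: [0.4862, 0.2746, 0.3346]
orientation: [-0.001, 0.058, 0.998, -0.001]
wrist_force: [-0.0, -0.4, 0.2]
width: 0.0701
```

```bash
python3 - <<'E'
from plant import *
from h import *
s=state();c=get_calibration("wrist");p,d=grab_frame("wrist")
print(np.round(s["tcp_pos"],4),np.round(s["orientation"],4),np.round(s["joint_pos"],2))
cv2.imwrite("pics/w7.png",p);np.savez("w70.npz",p=p,d=d,K=c["K"],E=c["extrinsics"])
E
```

```text
[0.4862 0.2746 0.3346] [-1.000e-03  5.800e-02  9.983e-01 -9.000e-04] [-0.79  0.4   0.33  1.62 -0.14  1.15  1.03]
```

View pics/w7.png

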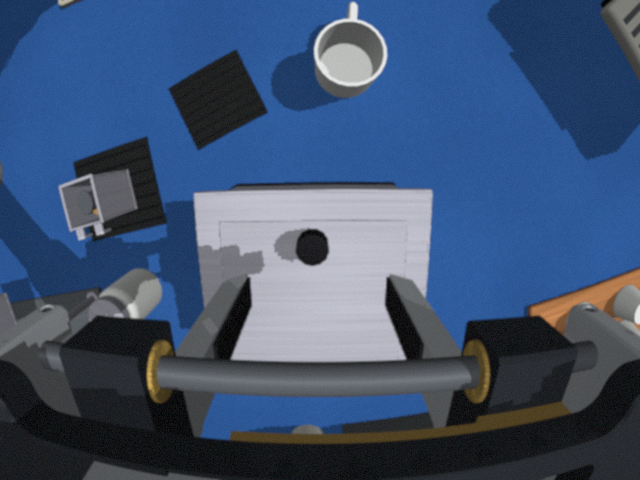

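The knob shows as a black disc at about (313,247), the lid's front corners at (195,192) and (432,189).

```bash
python3 - <<'E'
from h import *
p,d,K,E=load("w7")
m=(p.max(2)<60).astype(np.uint8);n,l,s,c=cv2.connectedComponentsWithStats(m[225:270,290:335])
i=1+np.argmax(s[1:,4]);print(s[i],c[i]+[290,225])
uv=c[i]+[290,225]
print("knob @.205",fish(K,E,[uv],.205).round(4))
a=fish(K,E,[(195,192),(432,189)],.17);print(a.round(4),ang(a[0],a[1]),np.linalg.norm(a[1]-a[0]))
E
```

```text
[  6   5  32  35 864] [311.62152778 246.73611111]
knob @.205 [[0.4925 0.2686 0.205 ]]
[[0.4372 0.1652 0.17  ]
 [0.46   0.3834 0.17  ]] 84.01 0.21934284848185848
```

Emit:
move_arm([
  [[0.5,-0.1,-0.08,0,-0.1],[0.5,-0.08,-0.06,0,0],[0.5,0,0,0.4,0],[0.5,0,0,0.6,0],[0.5,0,0,0.6,0],[0.5,0,0,0.4,0],[0.5,0,0,0.2,0],[0.5,0,0,0,0]],
])

```text
time: 13.3
tcp_pos: [0.4928, 0.2677, 0.2463]
orientation: [-0.001, 0.053, 0.999, -0.001]
wrist_force: [-0.5, -0.0, -0.1]
width: 0.0706
```

```bash
python3 - <<'E'
from plant import *
from h import *
s=state();c=get_calibration("wrist");p,d=grab_frame("wrist")
print(np.round(s["tcp_pos"],4),np.round(s["orientation"],4),np.round(s["joint_pos"],2))
cv2.imwrite("pics/w8.png",p)
K,E=c["K"],c["extrinsics"]
m=(p.max(2)<60).astype(np.uint8);n,l,st,ce=cv2.connectedComponentsWithStats(m)
for i in range(1,n):
    if st[i,4]>500: print(st[i],ce[i],fish(K,E,[ce[i]],.205))
E
```

```text
[0.4928 0.2677 0.2463] [-0.0013  0.0533  0.9986 -0.001 ] [-0.75  0.49  0.31  1.74 -0.17  0.95  1.09]
[ 148   25  114  117 7469] [203.75458562  82.71134021] [[0.3730938  0.21537376 0.205     ]]
[  41  129  102  120 5059] [101.02174343 186.37042894] [[0.42239612 0.13730761 0.205     ]]
[ 297  248   45   51 1785] [318.9512605  273.06330532] [[0.49212311 0.26862269 0.205     ]]
[    0   278   640   202 58488] [319.06803105 413.37399125] [[0.59880674 0.25736589 0.205     ]]
```

View pics/w8.png

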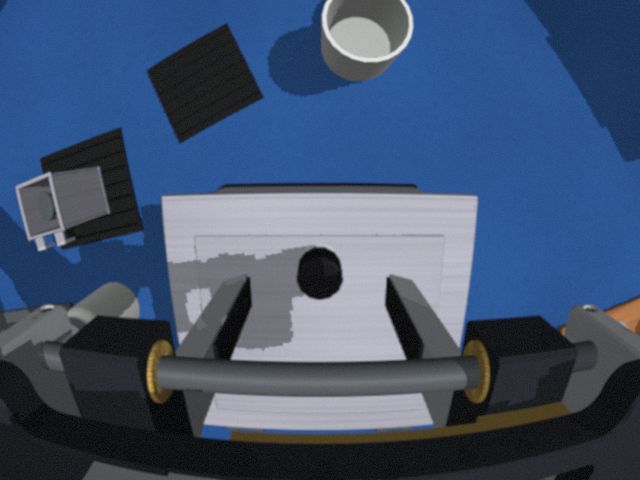

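The knob sits centred between the fingers at (319,273). Going down and closing.

Emit:
move_arm([
  [[0.5,0,0,0.35,0],[0.5,0,0,0.35,0],[0.5,0,0,0.35,0],[0.5,0,0,0.2,0],[0.5,0,0,0.1,0],[0.5,0,0,0,0],[0.5,0,0,0,0]],
])

```text
time: 13.93
tcp_pos: [0.4941, 0.2689, 0.1947]
orientation: [0.001, 0.053, 0.999, 0.0]
wrist_force: [0.9, -0.5, -0.1]
width: 0.0707
```

Emit:
move_arm([
  [[0.5,0,0,0.08,0],[0.5,0,0,0,0],[-1,0,0,0,0],[-1,0,0,0,0],[-1,0,0,0,0],[-1,0,0,0,0],[-1,0,0,0,0],[-1,0,0,0,0],[-1,0,0,0,0],[-1,0,0,0,0]],
])

```text
time: 14.77
tcp_pos: [0.4934, 0.2684, 0.1907]
orientation: [-0.0, 0.053, 0.999, -0.0]
wrist_force: [-0.5, -0.8, -0.2]
width: 0.0273
```

```bash
python3 - <<'E'
import numpy as np
r=np.hypot(.155,.031);f=np.arctan2(.031,.155)
t=np.radians(np.arange(0,61,3));x=.155-r*np.cos(f+t);z=r*np.sin(f+t)-.031
print(np.c_[np.degrees(t)[1:],-np.diff(x)/.04,-np.diff(z)/.04,x[1:],z[1:]].round(3))
E
```

```text
[[ 3.00e+00 -4.60e-02 -2.02e-01  2.00e-03  8.00e-03]
 [ 6.00e+00 -5.60e-02 -1.99e-01  4.00e-03  1.60e-02]
 [ 9.00e+00 -6.70e-02 -1.96e-01  7.00e-03  2.40e-02]
 [ 1.20e+01 -7.70e-02 -1.92e-01  1.00e-02  3.20e-02]
 [ 1.50e+01 -8.70e-02 -1.88e-01  1.30e-02  3.90e-02]
 [ 1.80e+01 -9.70e-02 -1.83e-01  1.70e-02  4.60e-02]
 [ 2.10e+01 -1.06e-01 -1.78e-01  2.10e-02  5.30e-02]
 [ 2.40e+01 -1.15e-01 -1.72e-01  2.60e-02  6.00e-02]
 [ 2.70e+01 -1.24e-01 -1.66e-01  3.10e-02  6.70e-02]
 [ 3.00e+01 -1.32e-01 -1.59e-01  3.60e-02  7.30e-02]
 [ 3.30e+01 -1.41e-01 -1.52e-01  4.20e-02  7.90e-02]
 [ 3.60e+01 -1.48e-01 -1.44e-01  4.80e-02  8.50e-02]
 [ 3.90e+01 -1.56e-01 -1.36e-01  5.40e-02  9.10e-02]
 [ 4.20e+01 -1.63e-01 -1.28e-01  6.10e-02  9.60e-02]
 [ 4.50e+01 -1.69e-01 -1.19e-01  6.70e-02  1.01e-01]
 [ 4.80e+01 -1.75e-01 -1.10e-01  7.40e-02  1.05e-01]
 [ 5.10e+01 -1.81e-01 -1.01e-01  8.20e-02  1.09e-01]
 [ 5.40e+01 -1.86e-01 -9.10e-02  8.90e-02  1.13e-01]
 [ 5.70e+01 -1.90e-01 -8.10e-02  9.70e-02  1.16e-01]
 [ 6.00e+01 -1.94e-01 -7.10e-02  1.04e-01  1.19e-01]]
```

Emit:
move_arm([
  [[-1,-0.046,-0.202,0,0],[-1,-0.056,0,-0.2,0],[-1,0,0,0,0]],
])

```text
time: 15.02
tcp_pos: [0.4961, 0.268, 0.1997]
orientation: [0.0, 0.051, 0.999, 0.005]
wrist_force: [-0.8, 13.9, -3.6]
width: 0.0276
```

My first row put the lift into tool y by mistake, so there is a 14 N side push. Undoing it now.

Emit:
move_arm([
  [[-1,0,0.2,0,0],[-1,0,0,-0.1,0],[-1,0,0,-0.1,0],[-1,0,0,0,0]],
])

```text
time: 15.35
tcp_pos: [0.4982, 0.2679, 0.207]
orientation: [0.001, 0.053, 0.999, 0.0]
wrist_force: [3.1, 1.1, -6.2]
width: 0.0275
```

Emit:
move_arm([
  [[-1,-0.067,0,-0.196,0],[-1,-0.077,0,-0.192,0],[-1,-0.087,0,-0.188,0],[-1,-0.097,0,-0.183,0],[-1,0,0,0,0]],
])

```text
time: 15.77
tcp_pos: [0.5116, 0.2665, 0.2388]
orientation: [0.001, 0.054, 0.999, 0.0]
wrist_force: [1.4, -0.6, -5.6]
width: 0.0275
```

Emit:
move_arm([
  [[-1,-0.106,0,-0.178,0],[-1,-0.115,0,-0.172,0],[-1,-0.124,0,-0.166,0],[-1,-0.132,0,-0.159,0],[-1,-0.141,0,-0.152,0],[-1,-0.148,0,-0.144,0],[-1,0,0,0,0]],
])

```text
time: 16.35
tcp_pos: [0.5419, 0.2633, 0.2771]
orientation: [0.0, 0.053, 0.999, 0.0]
wrist_force: [-0.7, -0.0, -4.9]
width: 0.0273
```

```bash
python3 - <<'E'
from plant import *
from h import *
s=state();p,d=grab_frame("side")
print(np.round(s["tcp_pos"],4),np.round(s["joint_pos"],2),s["wrist_force"])
cv2.imwrite("pics/s2.png",p)
E
```

```text
[0.5419 0.2633 0.2771] [-0.69  0.52  0.31  1.59 -0.17  1.06  1.13] [-0.71724504 -0.03999437 -4.92888381]
```

View pics/s2.png

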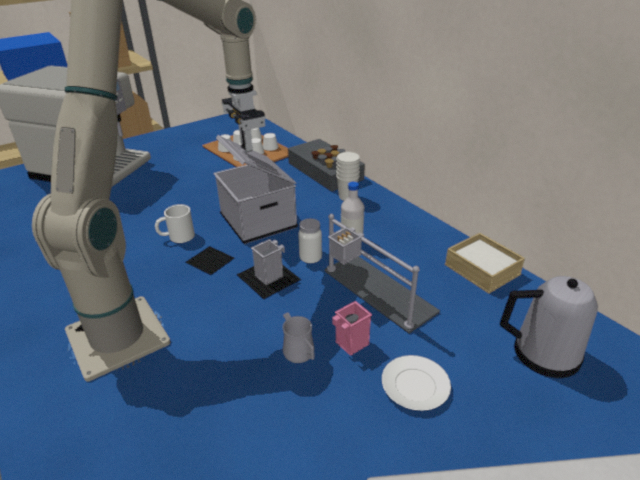

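The lid is opening with the knob held (around (250,145)), and the cup stands on the mat at (268,263). dx 49 mm and dz 86 mm match 36°. Continuing to 60°.

Emit:
move_arm([
  [[-1,-0.156,0,-0.136,0],[-1,-0.163,0,-0.128,0],[-1,-0.169,0,-0.119,0],[-1,-0.175,0,-0.11,0],[-1,-0.181,0,-0.101,0],[-1,-0.186,0,-0.091,0],[-1,-0.19,0,-0.081,0],[-1,-0.19,0,-0.07,0],[-1,0,0,0,0],[-1,0,0,0,0]],
])

```text
time: 17.23
tcp_pos: [0.5978, 0.2574, 0.3098]
orientation: [0.0, 0.053, 0.999, 0.0]
wrist_force: [-2.5, -0.5, -1.5]
width: 0.0275
```

```bash
python3 - <<'E'
from plant import *
from h import *
s=state();c=get_calibration("side");p,d=grab_frame("side")
print(np.round(s["tcp_pos"],4),np.round(s["qvel"],3),s["wrist_force"],s["width"])
cv2.imwrite("pics/s3.png",p[60:320,150:450].repeat(2,0).repeat(2,1))
q,d2=grab_frame("scene");cv2.imwrite("pics/s4.png",q)
cs=get_calibration("scene");np.savez("f0.npz",p=p,d=d,K=c["K"],E=c["extrinsics"]);np.savez("g0.npz",p=q,d=d2,K=cs["K"],E=cs["extrinsics"])
E
```

```text
[0.5978 0.2574 0.3098] [-0.008 -0.008 -0.002  0.023  0.004 -0.004 -0.003] [-2.45775409 -0.47726232 -1.51059918] 0.027537565228196684
```

View pics/s3.png

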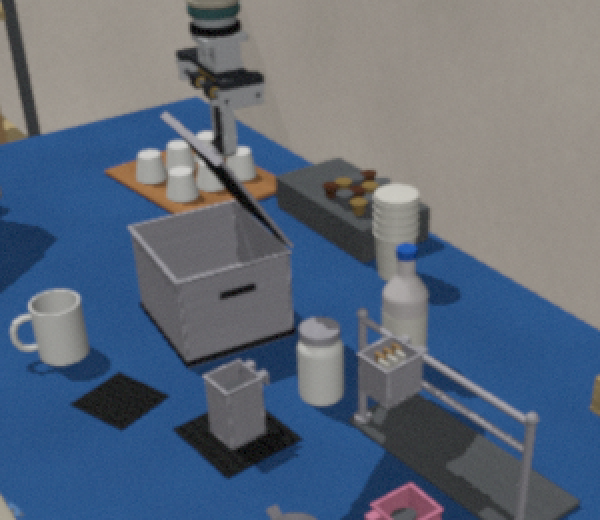

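View pics/s4.png

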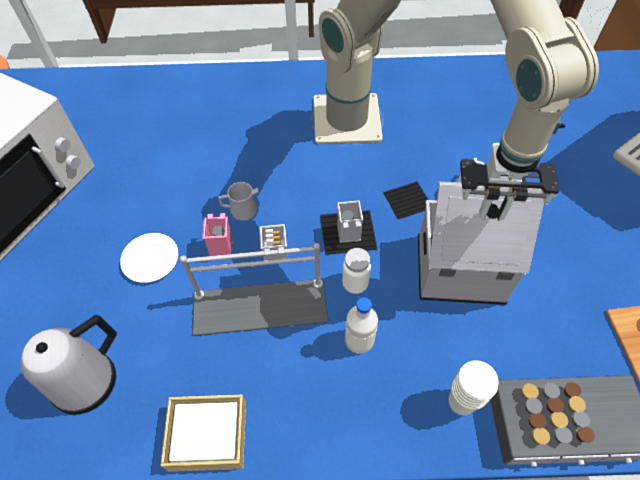

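The knob has moved 105 mm back and 119 mm up, which corresponds to 60°. I'll check the angle independently from depth, and check the cup and the other things.

```bash
python3 - <<'E'
from plant import *
from h import *
p,d,K,E=load("g");W=cloud(d,K,E)
P=W[225:258,445:525].reshape(-1,3);P=P[np.isfinite(P).all(1)]
for k in range(3):
    c=P.mean(0);n=np.linalg.svd(P-c,full_matrices=False)[2][2];r=np.abs((P-c)@n);P=P[r<max(.003,2*np.median(r))]
n=n*np.sign(n[2]);print("lid tilt deg",np.degrees(np.arccos(n[2])),n.round(3),len(P),np.median(r))
p0,d0,_,_=load("scene");W0=cloud(d0,K,E)
df=cv2.absdiff(p,p0).max(2)
for nme,(u,v,w) in dict(sach=(273,236,16),jar=(357,270,18),mug=(473,178,16),jug=(241,200,20),saucer=(149,258,32),milk=(362,325,20)).items():
    t=p0[v-w:v+w,u-w:u+w];s=p[v-w-10:v+w+10,u-w-10:u+w+10]
    r=cv2.matchTemplate(s,t,cv2.TM_CCOEFF_NORMED);_,m,_,l=cv2.minMaxLoc(r);print(nme,round(m,3),np.array(l)-10)
s=state();print(s["time"],np.round(s["tcp_pos"],4),np.abs(s["qvel"]).max(),s["wrist_force"].round(1) if hasattr(s["wrist_force"],"round") else s["wrist_force"])
E
```

```text
lid tilt deg 57.82472377781592 [ 0.842 -0.088  0.533] 2218 0.0011479061995086028
sach 0.973 [0 0]
jar 0.865 [0 0]
mug 0.086 [10 -3]
jug 0.761 [0 0]
saucer 0.999 [0 0]
milk 0.947 [0 0]
17.3333 [0.5972 0.2575 0.3095] 0.00902598216432458 [-1.5 -0.  -2.1]
```

Emit:
move_arm([
  [[-1,0,0,0,0],[-1,0,0,0,0],[-1,0,0,0,0],[-1,0,0,0,0],[-1,0,0,0,0],[-1,0,0,0,0]],
])

```text
time: 17.83
tcp_pos: [0.5971, 0.2575, 0.3094]
orientation: [0.0, 0.053, 0.999, -0.0]
wrist_force: [-2.4, -0.5, 0.1]
width: 0.0271
```

Depth gives 58° and kinematics 60°, both inside 53–67. The mug is hidden by the arm in the scene view; the side view shows it where it was, at about (179,224). Handing in.

```bash
python3 - <<'E'
from plant import *
job_done()
s=state();print(s["time"],s["tcp_pos"],s["width"])
E
```

```text
the job is handed in; nothing more can be done
the job is handed in; nothing more can be done
```

I lifted the tall steel cup off the rail, set it down upright on the larger black mat, and released it. I then raised the bin's lid by its knob and handed in still holding it. The hand-in reports no verdict.

- **Cup:** it stands upright in the middle of the mat. I measured its position over the mat from the wrist camera before lowering it, and it stood free with the fingers open.
- **Lid:** the knob's travel gives about 60°, and a plane fitted to the lid in the depth image gives about 58°. Both are inside the 53–67° band. The lid was still, and the fingers were closed on the knob at 27 mm.
- **Other things:** the sachet cup, sugar jar, milk jug, saucer and milk bottle match their starting places to the pixel. The milk jug's match is weaker, at 0.76. The mug was hidden by the arm in the scene view, so that check failed, but the side view shows it where it began.
- **Slip:** in the first row of the lid lift I sent the move sideways by mistake. This pushed the knob with about 14 N, and I undid it at once with no visible effect.
- **Not checked:** I did not measure the contact force on the knob directly. The wrist reading, noisy by 1–2 N, was 2–3 N in the last poses.

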